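# Demagnetise a steel tube before welding

### The arm

A 6-joint arm with a two-finger parallel gripper is mounted at the origin on a cart in front of the work surface, level with it; the furniture and walls round the work are solid. World frame = base frame: x ahead of the robot, y to its left, z up, the work surface at z = 0. Lengths are in m, angles in rad, forces in N, time in s.
With the tool pointing down it reaches from about 0.35 to 0.775 m from the base axis. Payload 7.3 kg.
Tool frame: the origin (TCP) lies midway between the tips of the shut fingers; the grasp point (between the pads) lies grasp_offset behind it (grasp_offset is the distance from the TCP to the grasp point, in m); z points along the fingers, y is the line along which they close (so a half turn about z gives the same grasp; the last joint's range is limited). The gripper opens to 92 mm and grips with 3 to 60 N. Pads are 19 mm wide; open, the fingers measure 130 mm over their backs; the gripper's body (75 mm by 190 mm) begins 47 mm behind the grasp point.
Start: joints at [-1.255, 0.342, 1.524, -0, 1.275, -0.146], TCP at [0.234, -0.47, 0.199] pointing down, gripper open.
Joint ranges: [-2.53, 2.53], [-0.77, 2.02], [0.04, 2.7], [-1, 4.14], [0.28, 2.66], [-3.11, 3.11]. Speed limits (rad/s): [2.57, 2.57, 3.14, 3.14, 3.14, 3.14].

### API

Orientations are given as [roll, pitch, yaw] about the fixed x, y, z axes, in that order (R = Rz(yaw) Ry(pitch) Rx(roll)).
In Python, from cell import * gives the robot as it stands.
- The arm moves only by the tool step_arm, never from a script. Its argument "plan" is a list of rows, each a list of 5 numbers: the closure, from -1 (fully open) to 1 (shut), then the shift along the tool's x, y, z in m, then the turn about the tool's z in rad. In form: [[hand, x, y, z, twist], ...]. A call has 1 to 20 rows; each row is the pose to reach, as a shift and turn from the pose commanded when the call began, along the tool's axes at that moment; what a row does not reach only later rows make up. A row lasts 1/8 s, in which the tool goes at most 62.5 mm and 10.7 degrees, less where a joint would pass 70% of its speed; a pose out of reach is approached as far as the arm can. A call with a gripper value outside its range is refused whole. The fingers move at their own pace and stop on an object; "grip_force" is the grip in N (left out, the last holds). Time passes only in rows, so rows that repeat a pose let the fingers close. It gives the time, the measured TCP pose, the force, the opening and the grip force at its end, in the units of the state.
- observe(): the state, without advancing time (a new reading comes with each control period).
- read_camera(name): name is "scene" or "side" or "wrist"; returns a dict with "img" (480x640x3 uint8, red, green, blue), "range_z" (480x640 float32, m along the optical axis (not along the pixel's ray), 0 where there is no reading), "fx", "fy", "cx", "cy" (pixels), "R" (3x3) and "t" (3): a world point X has camera coordinates R X + t; the wrist camera has in their place "T_tool_cam" (4x4, takes a point from camera to tool coordinates, whose origin is the TCP and whose axes are the flange's). Camera axes: x right, y down, z forward; pixel columns grow to the right and rows downward; lengths in m; the calibration is good to about 2 mm. A picture is of the moment at which its call begins: read the wrist's pose just before it.
- hand_in(): hands the job in; it is judged then, once.
The state is a dict: "time": time; "qpos": joint angles; "qvel": joint speeds; "joint_efforts": joint torques, N m; "tool_pos": TCP position; "tool_rot": TCP orientation; "contact_force": force on the tool from outside, world axes, zero at the start; "torque": the same for the moment, N m; "opening": finger opening in m; "grip_force": force on a finger pad.
Only numpy, scipy, OpenCV 4.12 (cv2) and the standard library are available. Lean on these libraries where they do the work, as an engineer would, in place of code of your own. Each camera call takes 0.05 s, during which the arm holds its last target. There are 200 camera calls.

### The job

Start the demagnetiser: press its green button fully down and let it come up again, before you move the tube. Then pick up the dark square steel tube, carry it clear over the things that stand in between, and hold it level about 1 cm above the white outline on the demagnetiser, centred on the outline and lying along its length; the tube must not touch the demagnetiser, and all other things stay where they are. The program finishes while the gripper still holds the tube hovering there, still.

Things in the scene. Friction and masses are not known exactly. Their poses are not given: they have to be found in the camera images.
- dark_tube_mid (a point): Centre of the dark blue-grey square steel tube to be demagnetised, 25 x 120 x 25 mm, about 0.12 kg, loose, lying on the bench roughly pointing away from the robot; solid to the gripper. Its y axis runs along the 120 mm length, z up; underside 12.5 mm below this point. It lies either on the robot's right, beyond the black tub and toggle clamp, or left of them, short of the dark channel; the light tube lies in the other place.
- pole_mid (a point): Centre of the white outlined rectangle (100 x 38 mm) on the flat black top of the demagnetiser, on the top face itself, 62 mm above the bench. The outline is long along this point's x axis; z is up. The demagnetiser, on the robot's left, is a fixed blue box 110 mm (x) by 140 mm (y) by 62 mm high with a black top; the outline's centre lies 24 mm toward -y of the box's middle. The 120 mm tube sticks out a little past both ends of the outline.
- start_button_top (a point): Top of the cap of the green push button (26 mm across) that stands in a black housing on the demagnetiser's top, beside the outline on its +y side (8 mm toward -x and 66 mm toward +y of pole_mid in the demagnetiser's axes). It is pressed straight down.
- start_button (a joint): Travel of the green button: 0 up, 0.006 m fully down; spring return, fully down takes about 5 N.
- light_tube_mid (a point): Centre of the light grey square tube, 20 x 110 x 20 mm, loose, y axis along its length. Not the one to take: leave it.
- toggle_clamp: Toggle clamp with red grip on a small base plate, 80 x 209 x 90 mm high, loose, in the middle of the bench; origin under its middle on the bench, y axis along its 209 mm length (crosswise). Leave it. In front of it a stiff red lead arches up to 175 mm above the bench, and behind it stands a fixed black tub of scrap, 145 mm high. At the far right a steel pole stands behind the tin, with a cable coil hanging on it from 320 mm above the bench upward: stay left of it.
- dark_channel: Dark folded steel channel, 50 x 150 x 26 mm high, open side down, loose, lying between the left tube place and the demagnetiser; y axis along its length; origin at the centre of its underside. Leave it.
- paste_tin: White round tin with red lid, 65 mm across, 37 mm high, loose; origin at the centre of its underside. Leave it.
- light_channel: Small light folded sheet channel, 36 x 130 x 16 mm, loose, between tub and drawer cabinet; y axis along its length; origin at the centre of its underside. Leave it.
- spanner: Combination spanner 22 x 150 x 8 mm, loose, y axis along its length; origin at the centre of its underside. Leave it.
- tungsten_tube: Plastic electrode tube with red cap, 19 x 160 x 19 mm, loose, y axis along its length; origin at the centre of its underside. Leave it.

How it is judged:
By the outcome, as a careful person would: the job done as asked, in the order asked, and still so for the second after the job is handed in, while the arm keeps its last pose, push and grip.
It also fails if it takes over 64 s, if anything falls off the work surface, if the arm or the gripper's body presses on something with over 40 N, if the wrist force passes 120 N, or if a joint passes its speed limit or range.

## Working session

There is one attempt and no reset: what is moved stays moved. The work goes in short steps, Python scripts to look and compute and a tool call to move; the robot and the scene stay as the last step left them, time stands still between calls to the robot, and variables do not carry over. Pictures are saved under pics/ and viewed, at most 10 in all, crops included, and the job is handed in when it is done.

Besides the shell and the picture viewer there is one more tool, called after ">>>" by a JSON object that holds its "method" and its "body". step_arm: Moves the arm, as the interface text tells. Its arguments: {"type":"object","properties":{"plan":{"type":"array","items":{"type":"array","items":{"type":"number"}}},"grip_force":{"type":"number"}},"required":["plan"]}

```bash
mkdir -p pics; ls
python3 - <<'E'
from cell import *
import numpy as np,cv2
s=observe();print({k:np.round(v,3).tolist() for k,v in s.items()})
for n in("scene","side"):
    c=read_camera(n);cv2.imwrite(f"pics/{n}0.png",c["img"][:,:,::-1]);np.savez(f"{n}0.npz",**c)
    print(n,-c["R"].T@c["t"],c["R"].round(2).tolist(),c["fx"])
print(read_camera("wrist")["T_tool_cam"].round(3).tolist())
try: print(grasp_offset)
except Exception as e: print(e)
E
```

```text
pics
{'time': 0.0, 'qpos': [-1.255, 0.343, 1.525, -0.0, 1.275, -0.146], 'qvel': [0.0, 0.0, 0.0, -0.0, 0.001, 0.0], 'joint_efforts': [-0.002, -43.125, -24.423, 0.072, 0.056, -0.0], 'tool_pos': [0.234, -0.47, 0.199], 'tool_rot': [-3.14, -0.0, 0.462], 'contact_force': [0.203, 1.076, 0.104], 'torque': [-0.05, -0.062, -0.003], 'grip_force': 0.0, 'opening': 0.092}
scene [-0.70103798 -0.92036447  0.92153788] [[0.62, -0.79, -0.01], [-0.39, -0.29, -0.88], [0.68, 0.54, -0.48]] 585.9884224312042
side [0.17013516 1.4618085  0.71650564] [[-0.98, -0.22, -0.02], [-0.07, 0.39, -0.92], [0.21, -0.9, -0.39]] 497.46437824099684
[[0.001, -0.959, -0.284, 0.076], [1.0, 0.001, 0.001, -0.0], [-0.0, -0.284, 0.959, -0.186], [0.0, 0.0, 0.0, 1.0]]
0.0188
```

View pics/scene0.png

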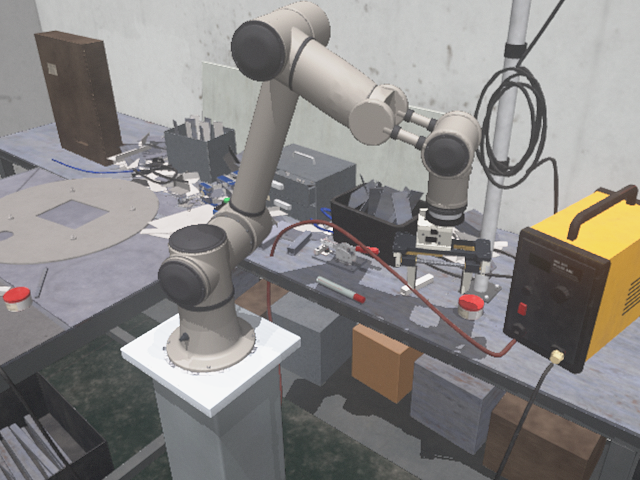

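View pics/side0.png

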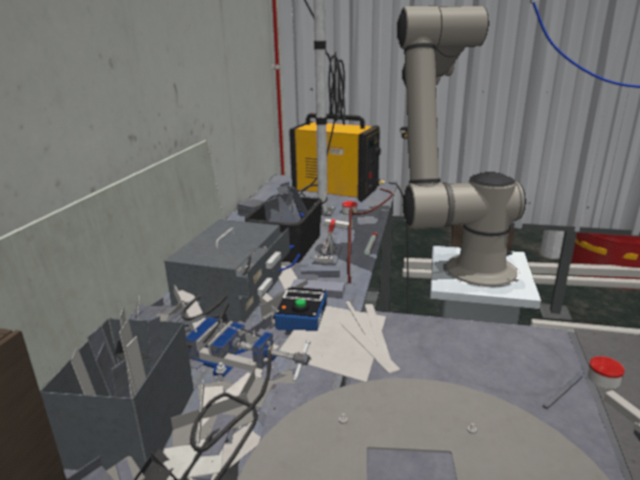

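The scene view shows the light tube at about (418,284), under the gripper. The dark tube or channel is near (297,240) and the clamp near (345,252). In the side view the demagnetiser is at (302,308), with its green button at (301,301). I'll make a rectified top view from the depth data.

```bash
cat > h.py <<'E'
import numpy as np,cv2
from scipy.spatial.transform import Rotation as Ro
def cloud(c,s=None):
    v,u=np.mgrid[:480,:640];z=c["range_z"].astype(float)
    P=np.stack([(u-c["cx"])/c["fx"]*z,(v-c["cy"])/c["fy"]*z,z],-1)
    if s is None: W=(P-c["t"])@c["R"]
    else:
        T=c["T_tool_cam"];W=(P@T[:3,:3].T+T[:3,3])@Ro.from_euler("xyz",s["tool_rot"]).as_matrix().T+s["tool_pos"]
    W[z<=0]=np.nan
    return W
def proj(c,X,s=None):
    X=np.atleast_2d(X)
    if s is None: P=X@c["R"].T+c["t"]
    else:
        T=c["T_tool_cam"];P=((X-s["tool_pos"])@Ro.from_euler("xyz",s["tool_rot"]).as_matrix()-T[:3,3])@T[:3,:3]
    return np.c_[P[:,0]/P[:,2]*c["fx"]+c["cx"],P[:,1]/P[:,2]*c["fy"]+c["cy"]]
E
python3 - <<'E'
from h import *
ims=[]
for n,(x0,y0,x1,y1) in(("scene",(240,190,500,330)),("side",(230,180,420,340))):
    c=dict(np.load(n+"0.npz"));W=cloud(c)
    k=800/(x1-x0) if n=="scene" else 3.5
    im=cv2.resize(c["img"][y0:y1,x0:x1,::-1],None,fx=k,fy=k,interpolation=cv2.INTER_CUBIC)
    cv2.imwrite(f"pics/{n}c.png",im);print(n,k,im.shape)
    if n=="side": # green
        i=c["img"].astype(int);m=(i[...,1]>i[...,0]+50)&(i[...,1]>i[...,2]+40);m[:280]=0;m[330:]=0
        print("green",m.sum(),np.nanmean(W[m],0))
        for p in((302,308),(325,270),(285,295),(310,292),(322,285)):print(p,W[p[1],p[0]].round(3))
    else:
        for p in((297,240),(418,284),(345,252),(340,288),(470,302)):print(p,W[p[1],p[0]].round(3))
E
```

```text
scene 3.076923076923077 (431, 800, 3)
(297, 240) [0.475 0.13  0.024]
(418, 284) [ 0.501 -0.285  0.017]
(345, 252) [ 0.485 -0.047  0.041]
(340, 288) [ 0.354 -0.127  0.018]
(470, 302) [ 0.484 -0.446  0.036]
side 3.5 (560, 665, 3)
green 62 [0.46536449 0.43232576 0.08245643]
(302, 308) [0.457 0.445 0.074]
(325, 270) [0.467 0.136 0.022]
(285, 295) [0.524 0.369 0.06 ]
(310, 292) [0.461 0.348 0.064]
(322, 285) [0.453 0.24  0.028]
```

View pics/scenec.png

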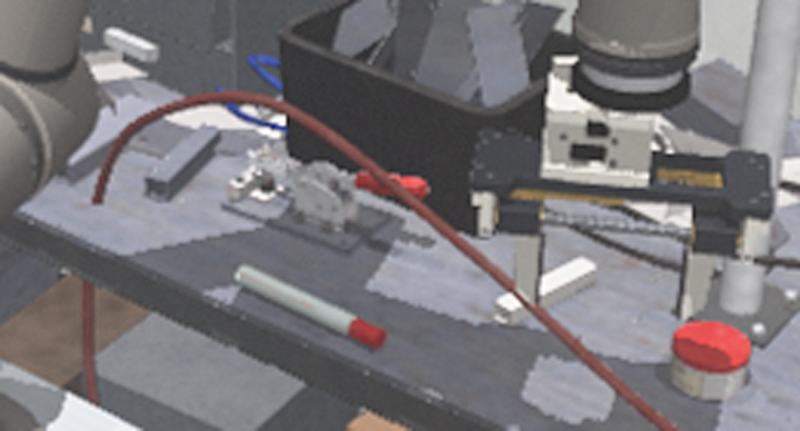

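View pics/sidec.png

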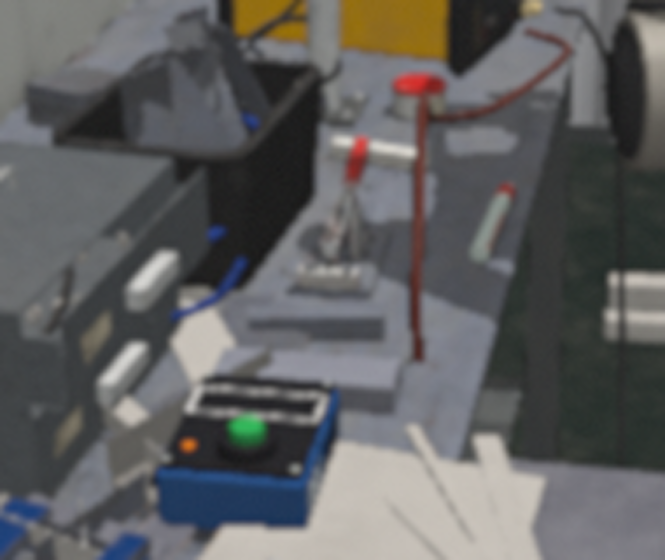

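The dark tube lies at the left place, about (0.475,0.13), with its open square end toward the robot. The light tube is on the right, and the channel is at about (0.45,0.24). The demagnetiser's button is near (0.465,0.43). I'll go above the demagnetiser and look from close by.

>>> {"method": "step_arm", "body": {"plan": [[-1, 0, 0, -0.06, 0], [-1, 0.0, 0, -0.11, 0], [-1, 0.33, -0.25, -0.11, 0.46], [-1, 0.33, -0.25, -0.11, 0.46], [-1, 0.33, -0.25, -0.11, 0.46], [-1, 0.33, -0.25, -0.11, 0.46], [-1, 0.33, -0.25, -0.11, 0.46], [-1, 0.33, -0.25, -0.11, 0.46], [-1, 0.33, -0.25, -0.11, 0.46], [-1, 0.61, -0.66, -0.11, 0.46], [-1, 0.61, -0.66, -0.11, 0.46], [-1, 0.61, -0.66, -0.11, 0.46], [-1, 0.61, -0.66, -0.11, 0.46], [-1, 0.61, -0.66, -0.11, 0.46], [-1, 0.61, -0.66, -0.11, 0.46], [-1, 0.61, -0.66, -0.11, 0.46], [-1, 0.61, -0.66, -0.11, 0.46], [-1, 0.61, -0.66, -0.11, 0.46], [-1, 0.61, -0.66, -0.11, 0.46], [-1, 0.61, -0.66, -0.11, 0.46]]}}

```text
time: 2.65
tool_pos: [0.4862, 0.3914, 0.3097]
tool_rot: [3.142, -0.001, 0.0]
contact_force: [-0.8, 0.2, 0.1]
opening: 0.0922
grip_force: 0.0
```

Run:
```python
from cell import *
from h import *
s=observe();c=read_camera("wrist");print(s["time"],s["tool_pos"],s["tool_rot"],s["contact_force"],s["qpos"])
np.savez("w1.npz",**c,tp=s["tool_pos"],tr=s["tool_rot"]);cv2.imwrite("pics/w1.png",c["img"][:,:,::-1])
W=cloud(c,s);i=c["img"].astype(int)
m=(i[...,1]>i[...,0]+50)&(i[...,1]>i[...,2]+40);m=cv2.morphologyEx(m.astype(np.uint8),cv2.MORPH_OPEN,np.ones((5,5)))>0
print("green",m.sum(),np.nanmedian(W[m],0),np.nanmin(W[m],0),np.nanmax(W[m],0),np.argwhere(m).mean(0))
a=dict(np.load("scene0.npz"));A=cloud(a);b=a["img"].astype(int)
m=(b[...,0]>b[...,1]+30)&(b[...,0]<170)&(abs(b[...,1]-b[...,2])<25)&(A[...,2]>0.01)&(A[...,2]<0.25)&(A[...,0]>0.2)
for p in A[m][np.argsort(A[m][:,1])][::30]:print(p.round(3))
```

```text
2.65 [0.48616323 0.39140909 0.30974175] [ 3.14153276e+00 -5.44061293e-04  3.36068536e-04] [-0.75725417  0.15737265  0.12625416] [ 5.55314731e-01  4.87613386e-01  9.99953186e-01 -3.38748243e-04
  1.65359523e+00  2.12574692e+00]
green 415 [0.46695268 0.42832585 0.08450986] [0.45420654 0.41653365 0.07412761] [0.47808752 0.44125426 0.08701676] [221.23855422 287.89156627]
[ 0.374 -0.606  0.056]
[ 0.378 -0.602  0.054]
[ 0.372 -0.599  0.054]
[ 0.357 -0.597  0.054]
[ 0.333 -0.594  0.045]
[ 0.427 -0.59   0.121]
[ 0.325 -0.586  0.041]
[ 0.329 -0.573  0.037]
[ 0.342 -0.553  0.035]
[ 0.35  -0.528  0.027]
[ 0.362 -0.504  0.025]
[ 0.379 -0.48   0.02 ]
[ 0.471 -0.47   0.026]
[ 0.392 -0.461  0.015]
[ 0.489 -0.455  0.031]
[ 0.477 -0.449  0.036]
[ 0.48  -0.442  0.037]
[ 0.461 -0.435  0.035]
[ 0.467 -0.426  0.034]
[ 0.41  -0.413  0.018]
[ 0.413 -0.391  0.022]
[ 0.417 -0.368  0.031]
[ 0.42  -0.343  0.038]
[ 0.431 -0.314  0.047]
[ 0.433 -0.273  0.058]
[ 0.436 -0.242  0.069]
[ 0.442 -0.216  0.081]
[ 0.44  -0.201  0.089]
[ 0.358 -0.191  0.017]
[ 0.36  -0.18   0.014]
[ 0.432 -0.169  0.113]
[ 0.429 -0.152  0.117]
[ 0.43  -0.141  0.119]
[ 0.43  -0.124  0.129]
[ 0.419 -0.109  0.141]
[ 0.488 -0.098  0.064]
[ 0.484 -0.086  0.065]
[ 0.559 -0.074  0.036]
[ 0.416 -0.05   0.164]
[ 0.416 -0.018  0.163]
[0.408 0.011 0.157]
[0.398 0.052 0.141]
[0.392 0.105 0.107]
```

View pics/w1.png

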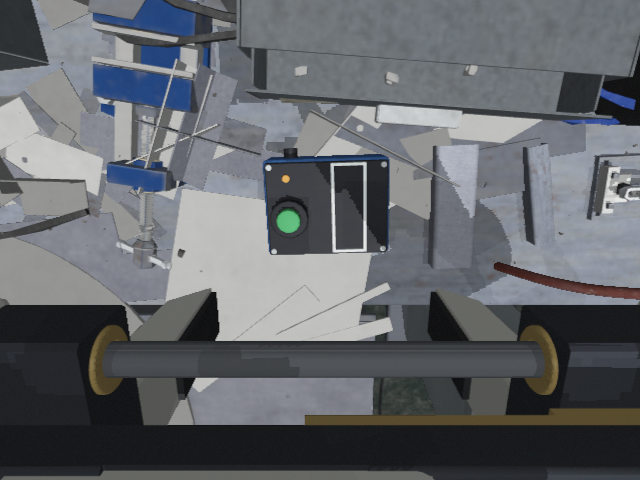

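The wrist picture shows the demagnetiser at (265–388,155–255), with the outline at (332–367,163–251) and the button at (288,221). The channel is at (455,205), the dark tube at (538,195), the clamp at (615,190), and the foot of the lead at (497,265). Next I'll measure these.

Run:
```python
from h import *
c=dict(np.load("w1.npz"));s=dict(tool_pos=c["tp"],tool_rot=c["tr"]);W=cloud(c,s);g=c["img"].astype(int).min(-1)
def rect(name,m):
    P=W[m];P=P[~np.isnan(P[:,0])];r=cv2.minAreaRect(P[:,:2].astype(np.float32)*1000)
    print(name,len(P),r,"z",np.median(P[:,2]).round(4),"x",P[:,0].min().round(3),P[:,0].max().round(3),"y",P[:,1].min().round(3),P[:,1].max().round(3))
roi=lambda u0,u1,v0,v1:(lambda k:(k.__setitem__((slice(v0,v1),slice(u0,u1)),True),k)[1])(np.zeros((480,640),bool))
rect("outline",roi(325,375,158,256)&(g>150)&(abs(W[...,2]-.062)<.006))
rect("demag",roi(255,400,145,262)&(abs(W[...,2]-.062)<.006))
rect("housing+cap",roi(265,312,195,240)&(W[...,2]>.068))
rect("chan",roi(420,490,135,280)&(abs(W[...,2]-.026)<.005))
rect("tube",roi(515,565,135,255)&(abs(W[...,2]-.025)<.006))
rect("clamp",roi(570,640,130,240)&(W[...,2]>.006)&(W[...,2]<.1))
rect("lead",roi(480,640,255,305)&(W[...,2]>.02)&(W[...,2]<.19))
m=roi(480,640,255,305)&(W[...,2]>.02)
for p in W[m][np.argsort(-W[m][:,1])][::150]:print(p.round(3))
```

```text
outline 687 ((476.28790283203125, 362.83929443359375), (100.32655334472656, 38.78876495361328), 1.9119322299957275) z 0.063 x 0.426 0.527 y 0.342 0.383
demag 10063 ((480.2080383300781, 390.6675109863281), (112.99097442626953, 144.6204376220703), 1.551740050315857) z 0.0627 x 0.423 0.535 y 0.318 0.464
housing+cap 1136 ((466.87152099609375, 428.1087646484375), (40.94749450683594, 40.64828872680664), 78.87690734863281) z 0.0753 x 0.446 0.487 y 0.407 0.449
chan 5065 ((468.03802490234375, 239.74180603027344), (150.756103515625, 66.0276107788086), 3.7953503131866455) z 0.0265 x 0.393 0.544 y 0.205 0.276
tube 2278 ((484.2630310058594, 130.97276306152344), (120.54025268554688, 26.52639389038086), 12.962374687194824) z 0.0255 x 0.424 0.545 y 0.107 0.156
clamp 3164 ((507.25146484375, 48.59238815307617), (126.01943969726562, 83.8425064086914), 12.900908470153809) z 0.0104 x 0.452 0.56 y -0.006 0.101
lead 1447 ((397.2242736816406, 118.14263153076172), (12.477457046508789, 89.77933502197266), 7.797114372253418) z 0.0973 x 0.386 0.409 y 0.074 0.163
[0.496 0.33  0.354]
[0.395 0.154 0.046]
[0.395 0.146 0.063]
[0.4   0.137 0.068]
[0.4   0.128 0.087]
[0.397 0.119 0.099]
[0.398 0.11  0.108]
[0.404 0.101 0.111]
[0.401 0.092 0.12 ]
[0.407 0.083 0.12 ]
```

Run:
```python
from h import *
c=dict(np.load("w1.npz"));s=dict(tool_pos=c["tp"],tool_rot=c["tr"]);W=cloud(c,s)
a=dict(np.load("scene0.npz"));b=dict(np.load("side0.npz"))
v,u=np.mgrid[:480,:640]
P=np.r_[W[v<300],cloud(a).reshape(-1,3),cloud(b).reshape(-1,3)];P=P[~np.isnan(P[:,0])]
def prof(n,ctr,yaw,amin,amax,lo,hi):
    d=P[:,:2]-ctr;al=d@[np.cos(yaw),np.sin(yaw)];pe=d@[-np.sin(yaw),np.cos(yaw)]
    for p in range(lo,hi,10):
        m=(al>amin)&(al<amax)&(pe>p/1e3)&(pe<(p+10)/1e3)&(P[:,2]<.4);print(n,p,m.sum(),np.percentile(P[m,2],[50,98]).round(3) if m.any() else "")
t=np.array([.4845,.131])
prof("finger",t,.226,-.015,.015,-80,90)
prof("body",t,.226,-.045,.045,-100,-60)
for n,q in(("tube",t),("btn",np.array([.466,.4285]))):
    for x in range(40,140,15):
        m=(abs(P[:,1]-q[1])<.06)&(P[:,0]>q[0]+x/1e3)&(P[:,0]<q[0]+(x+15)/1e3)&(P[:,2]<.4);print(n,"x+",x,m.sum(),P[m,2].max().round(3) if m.any() else "")
```

```text
finger -80 676 [0.011 0.046]
finger -70 232 [0.    0.003]
finger -60 245 [0.    0.003]
finger -50 245 [0.    0.002]
finger -40 245 [0.    0.002]
finger -30 147 [0.    0.002]
finger -20 131 [0.015 0.027]
finger -10 270 [0.026 0.028]
finger 0 298 [0.025 0.027]
finger 10 463 [0.01  0.026]
finger 20 237 [0.001 0.011]
finger 30 230 [0.001 0.011]
finger 40 232 [0.001 0.011]
finger 50 223 [0.001 0.011]
finger 60 216 [0.001 0.011]
finger 70 95 [0.003 0.028]
finger 80 243 [0.026 0.028]
body -100 685 [0.008 0.052]
body -90 841 [0.024 0.052]
body -80 1507 [0.009 0.043]
body -70 829 [0.001 0.018]
tube x+ 40 1734 0.03
tube x+ 55 1653 0.027
tube x+ 70 1917 0.17
tube x+ 85 2440 0.171
tube x+ 100 2479 0.173
tube x+ 115 2919 0.174
tube x+ 130 1579 0.174
btn x+ 40 1628 0.066
btn x+ 55 1758 0.066
btn x+ 70 1507 0.063
btn x+ 85 1505 0.046
btn x+ 100 1607 0.161
btn x+ 115 2698 0.171
btn x+ 130 2198 0.153
```

A cabinet 0.173 m high stands just beyond the tube. I'll therefore flip the hand by half a turn so the wrist camera faces the robot, shut the fingers, and go above the button.

>>> {"method": "step_arm", "body": {"grip_force": 10, "plan": [[1, -0.005, -0.01, 0, -0.18], [1, -0.01, -0.02, 0, -0.36], [1, -0.02, -0.037, 0, -0.54], [1, -0.02, -0.037, 0, -0.72], [1, -0.02, -0.037, 0, -0.9], [1, -0.02, -0.037, 0, -1.08], [1, -0.02, -0.037, 0, -1.26], [1, -0.02, -0.037, 0, -1.44], [1, -0.02, -0.037, 0, -1.62], [1, -0.02, -0.037, 0, -1.8], [1, -0.02, -0.037, 0, -1.98], [1, -0.02, -0.037, 0, -2.16], [1, -0.02, -0.037, 0.04, -2.34], [1, -0.02, -0.037, 0.08, -2.52], [1, -0.02, -0.037, 0.12, -2.7], [1, -0.02, -0.037, 0.16, -2.88], [1, -0.02, -0.037, 0.19, -3.06], [1, -0.02, -0.037, 0.19, -3.17], [1, -0.02, -0.037, 0.19, -3.17], [1, -0.02, -0.037, 0.19, -3.17]]}}

```text
time: 5.2
tool_pos: [0.4665, 0.4293, 0.1202]
tool_rot: [3.141, 0.001, -3.114]
contact_force: [-0.4, -0.7, 0.5]
opening: 0.0004
grip_force: 0.0
```

Run:
```python
from cell import *
from h import *
s=observe();c=read_camera("wrist");print({k:np.round(s[k],4).tolist() for k in("time","qpos","tool_pos","tool_rot","contact_force","opening")})
W=cloud(c,s);i=c["img"].astype(int);cv2.imwrite("pics/w2.png",c["img"][:,:,::-1])
m=(i[...,1]>i[...,0]+50)&(i[...,1]>i[...,2]+40);m=cv2.morphologyEx(m.astype(np.uint8),cv2.MORPH_OPEN,np.ones((5,5)))>0
print("green",m.sum(),np.nanmedian(W[m],0),np.nanmin(W[m],0),np.nanmax(W[m],0))
```

```text
{'time': 5.2, 'qpos': [0.6231, 0.6051, 1.3145, -0.0001, 1.2203, -0.9748], 'tool_pos': [0.4665, 0.4293, 0.1202], 'tool_rot': [3.1407, 0.0015, -3.1144], 'contact_force': [-0.4207, -0.7343, 0.5442], 'opening': 0.0004}
green 1364 [0.46493691 0.42884334 0.0844649 ] [0.45363947 0.4171433  0.0752195 ] [0.47756404 0.44092168 0.08643534]
```

>>> {"method": "step_arm", "body": {"plan": [[1, 0, 0, 0.02, 0], [1, 0, 0, 0.03, 0], [1, 0, 0, 0.034, 0], [1, 0, 0, 0.037, 0], [1, 0, 0, 0.039, 0], [1, 0, 0, 0.039, 0]]}}

```text
time: 6.0
tool_pos: [0.466, 0.4297, 0.0803]
tool_rot: [3.142, 0.0, -3.111]
contact_force: [0.4, 0.5, -1.0]
opening: 0.0007
grip_force: 0.0
```

>>> {"method": "step_arm", "body": {"plan": [[1, 0, 0, 0.002, 0], [1, 0, 0, 0.002, 0]]}}

```text
time: 6.25
tool_pos: [0.4659, 0.4296, 0.0781]
tool_rot: [-3.141, -0.0, -3.111]
contact_force: [0.4, 0.5, -0.3]
opening: 0.0004
grip_force: 0.0
```

Run:
```python
from cell import *
from h import *
s=observe();c=read_camera("side");print(s["contact_force"],s["tool_pos"])
cv2.imwrite("pics/s2.png",cv2.resize(c["img"][230:340,230:370,::-1],None,fx=5,fy=5))
```

```text
[ 0.42413286  0.52658575 -0.33422608] [0.46585353 0.42957564 0.07807412]
```

View pics/s2.png

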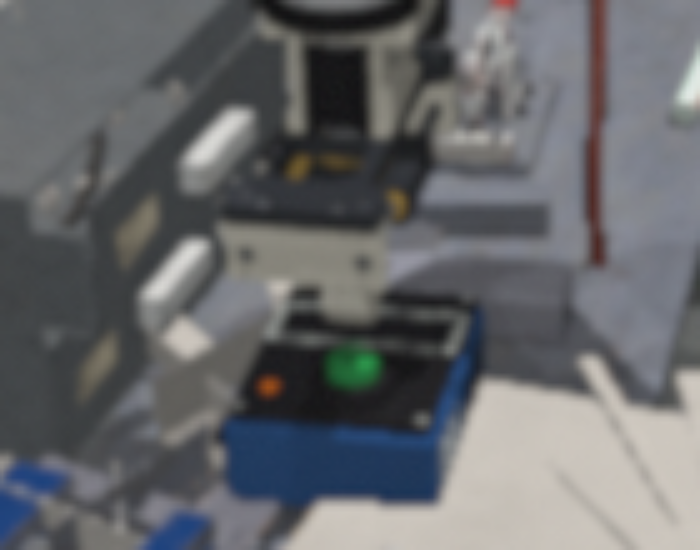

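The side crop shows the fingertips at (352,320), just above and behind the cap at (355,365), and there is no contact force yet. I'll check the projections.

Run:
```python
from cell import *
from h import *
s=observe();c=read_camera("side");W=cloud(c);i=c["img"].astype(int)
m=(i[...,1]>i[...,0]+40)&(i[...,1]>i[...,2]+30);m[:280]=0;m[330:]=0;m[:,:280]=0;m[:,330:]=0
q=np.argwhere(m);print("green px rows/cols",q.min(0),q.max(0),np.nanmedian(W[m],0))
print("tcp px",proj(c,s["tool_pos"]),"btn px",proj(c,[[.4655,.4288,.0845],[.4655,.4288,.078]]))
for v in range(284,312,2):print(v,W[v,300].round(3),i[v,300])
a=dict(np.load("side0.npz"));i=a["img"].astype(int)
m=(i[...,1]>i[...,0]+40)&(i[...,1]>i[...,2]+30);m[:280]=0;m[330:]=0;m[:,:280]=0;m[:,330:]=0
q=np.argwhere(m);print("before",q.min(0),q.max(0))
w=read_camera("wrist");i=w["img"].astype(int);W=cloud(w,s)
m=(i[...,1]>i[...,0]+40)&(i[...,1]>i[...,2]+30);print("wrist green",m.sum(),np.nanmedian(W[m],0),np.nanmax(W[m],0));print("tcp in wrist",proj(w,s["tool_pos"],s),np.argwhere(m).mean(0))
cv2.imwrite("pics/w3.png",w["img"][:,:,::-1])
```

```text
green px rows/cols [300 296] [306 305] [0.46405543 0.43490312 0.08212517]
tcp px [[300.21171754 302.99522476]] btn px [[300.36033098 300.63835872]
 [300.45037728 302.90580074]]
284 [0.441 0.513 0.179] [131 129 120]
286 [0.441 0.513 0.174] [137 136 126]
288 [0.461 0.444 0.129] [135 133 124]
290 [0.46  0.446 0.125] [138 137 127]
292 [0.462 0.442 0.117] [123 122 113]
294 [0.485 0.363 0.064] [77 77 72]
296 [0.483 0.369 0.062] [32 33 33]
298 [0.47  0.414 0.083] [55 72 59]
300 [0.467 0.426 0.084] [35 80 47]
302 [0.464 0.437 0.085] [ 31 100  51]
304 [0.464 0.44  0.081] [ 35 110  58]
306 [0.465 0.437 0.074] [34 93 51]
308 [0.462 0.446 0.074] [34 44 37]
310 [0.462 0.447 0.069] [27 26 29]
before [298 295] [306 305]
wrist green 1069 [0.45877088 0.42852947 0.08406028] [0.4667355  0.44057161 0.10573557]
tcp in wrist [[323.55612629 288.64639371]] [279.15622077 321.84097287]
```

View pics/w3.png

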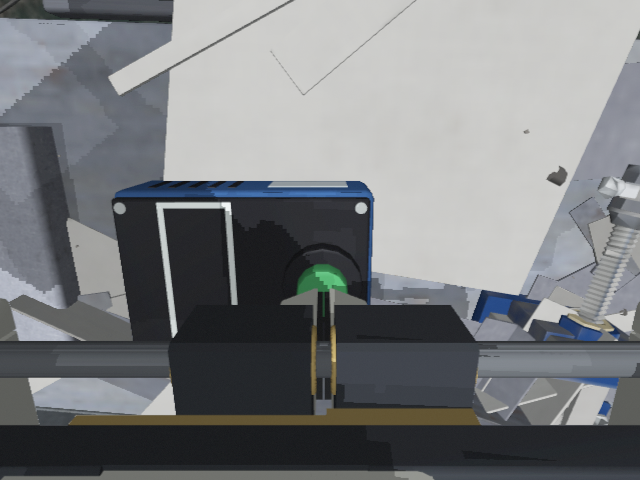

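There is no contact at TCP z=0.078, and the side view puts the finger ends about 30 mm above the TCP. I'll measure the real tips in tool coordinates.

Run:
```python
from cell import *
from h import *
s=observe();w=read_camera("wrist");c=read_camera("side")
R=Ro.from_euler("xyz",s["tool_rot"]).as_matrix()
T=(cloud(w,s)-s["tool_pos"])@R
for u in(288,295,302,310,315,335,345,355):print(u,[(v,T[v,u].round(3).tolist()) for v in(296,300,304,312)])
S=(cloud(c)-s["tool_pos"])@R
m=(abs(S[...,0])<.03)&(abs(S[...,1])<.03)&(S[...,2]<-.012)
for z in range(-70,-5,5):
    k=m&(S[...,2]>z/1e3)&(S[...,2]<=(z+5)/1e3);print(z,k.sum(),S[k].mean(0).round(3) if k.any() else "",S[k].min(0).round(3) if k.any() else "")
```

```text
288 [(296, [-0.006, -0.018, 0.003]), (300, [0.012, -0.014, -0.04]), (304, [0.012, -0.014, -0.044]), (312, [0.037, -0.008, -0.103])]
295 [(296, [0.012, -0.012, -0.036]), (300, [0.012, -0.011, -0.041]), (304, [0.012, -0.011, -0.044]), (312, [0.037, -0.007, -0.102])]
302 [(296, [0.011, -0.009, -0.035]), (300, [0.012, -0.009, -0.041]), (304, [0.012, -0.008, -0.044]), (312, [0.037, -0.005, -0.103])]
310 [(296, [0.012, -0.006, -0.036]), (300, [0.012, -0.005, -0.04]), (304, [0.012, -0.005, -0.044]), (312, [0.037, -0.003, -0.103])]
315 [(296, [0.012, -0.004, -0.037]), (300, [0.012, -0.003, -0.041]), (304, [0.012, -0.003, -0.045]), (312, [0.012, -0.003, -0.051])]
335 [(296, [0.012, 0.005, -0.037]), (300, [0.012, 0.005, -0.04]), (304, [0.012, 0.004, -0.044]), (312, [0.037, 0.003, -0.102])]
345 [(296, [0.011, 0.009, -0.035]), (300, [0.012, 0.009, -0.04]), (304, [0.012, 0.008, -0.044]), (312, [0.037, 0.005, -0.103])]
355 [(296, [-0.005, 0.016, 0.003]), (300, [0.012, 0.013, -0.04]), (304, [0.012, 0.012, -0.044]), (312, [0.037, 0.007, -0.102])]
-70 0  
-65 0  
-60 2 [ 0.003  0.018 -0.056] [-0.004  0.018 -0.056]
-55 15 [ 0.004  0.016 -0.052] [-0.007  0.014 -0.055]
-50 17 [ 0.002  0.014 -0.047] [-0.009  0.008 -0.05 ]
-45 13 [ 0.002  0.014 -0.043] [-0.008  0.007 -0.044]
-40 11 [ 0.007  0.008 -0.038] [-0.006 -0.007 -0.039]
-35 8 [ 0.005  0.003 -0.033] [-0.006 -0.006 -0.035]
-30 5 [ 0.001  0.    -0.029] [-0.009 -0.006 -0.03 ]
-25 0  
-20 0  
-15 0  
-10 0
```

The visible finger ends sit about 32 mm behind the stated TCP, so contact should come near TCP z≈0.053. I'll descend in small steps and watch the force.

>>> {"method": "step_arm", "body": {"plan": [[1, 0, 0, 0.008, 0], [1, 0, 0, 0.016, 0], [1, 0, 0, 0.018, 0], [1, 0, 0, 0.018, 0]]}}

```text
time: 7.0
tool_pos: [0.4658, 0.4295, 0.0598]
tool_rot: [-3.141, -0.001, -3.111]
contact_force: [-0.0, 0.5, 0.9]
opening: 0.0008
grip_force: 0.0
```

>>> {"method": "step_arm", "body": {"plan": [[1, 0, 0, 0.003, 0], [1, 0, 0, 0.005, 0], [1, 0, 0, 0.005, 0]]}}

```text
time: 7.38
tool_pos: [0.4661, 0.4298, 0.0554]
tool_rot: [3.141, 0.001, -3.111]
contact_force: [-0.5, -0.6, 1.9]
opening: 0.0005
grip_force: 1.1
```

>>> {"method": "step_arm", "body": {"plan": [[1, 0, 0, 0.002, 0], [1, 0, 0, 0.003, 0], [1, 0, 0, 0.003, 0]]}}

```text
time: 7.75
tool_pos: [0.4661, 0.4297, 0.0524]
tool_rot: [3.141, 0.001, -3.111]
contact_force: [0.7, 0.7, 3.4]
opening: 0.0004
grip_force: 1.9
```

>>> {"method": "step_arm", "body": {"plan": [[1, 0, 0, 0.002, 0], [1, 0, 0, 0.002, 0]]}}

```text
time: 8.0
tool_pos: [0.4661, 0.4298, 0.0508]
tool_rot: [3.141, 0.001, -3.111]
contact_force: [-1.1, -0.8, 7.7]
opening: 0.0004
grip_force: 3.6
```

>>> {"method": "step_arm", "body": {"plan": [[1, 0, 0, 0.0015, 0], [1, 0, 0, 0.0015, 0]]}}

```text
time: 8.25
tool_pos: [0.4662, 0.4298, 0.0506]
tool_rot: [3.141, 0.001, -3.111]
contact_force: [-3.8, -2.6, 15.0]
opening: 0.0004
grip_force: 7.5
```

>>> {"method": "step_arm", "body": {"plan": [[1, 0, 0, 0.001, 0], [1, 0, 0, 0.001, 0]]}}

```text
time: 8.5
tool_pos: [0.4663, 0.4299, 0.0505]
tool_rot: [3.141, 0.002, -3.111]
contact_force: [-4.7, -3.6, 19.9]
opening: 0.0002
grip_force: 10.1
```

The force climbs at z=0.0505 after about 6 mm of travel, so the button is fully down. The real tips are therefore about 28 mm above the TCP. I'll release the button, rise and go above the tube.

>>> {"method": "step_arm", "body": {"plan": [[1, 0, 0, -0.02, 0], [1, 0, 0, -0.08, 0], [1, 0, 0, -0.14, 0], [-0.3, 0, -0.05, -0.15, 0], [-0.3, -0.005, -0.11, -0.15, -0.05], [-0.3, -0.01, -0.17, -0.15, -0.1], [-0.3, -0.01, -0.23, -0.15, -0.15], [-0.3, -0.01, -0.29, -0.15, -0.195], [-0.3, -0.01, -0.3, -0.12, -0.195], [-0.3, -0.01, -0.3, -0.07, -0.195], [-0.3, -0.01, -0.3, -0.05, -0.195], [-0.3, -0.01, -0.3, -0.05, -0.195], [-0.3, -0.01, -0.3, -0.05, -0.195]]}}

```text
time: 10.12
tool_pos: [0.4855, 0.1301, 0.0984]
tool_rot: [-3.141, 0.001, -2.916]
contact_force: [0.3, 0.9, 0.0]
opening: 0.0597
grip_force: 0.0
```

Run:
```python
from cell import *
from h import *
s=observe();w=read_camera("wrist");c=read_camera("side");print({k:np.round(s[k],4).tolist() for k in("time","qpos","tool_pos","tool_rot","contact_force","opening")})
S=cloud(c);i=c["img"].astype(int)
m=(i[...,1]>i[...,0]+50)&(i[...,1]>i[...,2]+40);m[:280]=0;m[330:]=0
print("green side",m.sum(),np.nanmean(S[m],0))
W=cloud(w,s);v,u=np.mgrid[:480,:640]
m=(abs(W[...,2]-.0255)<.004)&(np.hypot(W[...,0]-.4845,W[...,1]-.131)<.075)&(abs((W[...,1]-.131)*np.cos(.226)-(W[...,0]-.4845)*np.sin(.226))<.03)
P=W[m];print(m.sum(),cv2.minAreaRect(P[:,:2].astype(np.float32)*1000),np.median(P,0))
R=Ro.from_euler("xyz",s["tool_rot"]).as_matrix();T=(W-s["tool_pos"])@R
m=(abs(T[...,0])<.03)&(abs(T[...,1])<.06)&(T[...,2]<.0)&(T[...,2]>-.08);print("finger tip z",np.percentile(T[m][:,2],[90,98,100]),m.sum())
cv2.imwrite("pics/w4.png",w["img"][:,:,::-1])
```

```text
{'time': 10.125, 'qpos': [0.1094, 0.4092, 1.7294, -0.0001, 1.002, -1.6867], 'tool_pos': [0.4855, 0.1301, 0.0984], 'tool_rot': [-3.1414, 0.0009, -2.9162], 'contact_force': [0.3202, 0.8605, 0.0036], 'opening': 0.0597}
green side 64 [0.46516925 0.43251663 0.08228733]
6181 ((484.45941162109375, 131.28985595703125), (120.53304290771484, 25.01573371887207), 12.773679733276367) [0.47886702 0.13036704 0.02555396]
finger tip z [-0.03625017 -0.03031394 -0.02632285] 6150
```

View pics/w4.png

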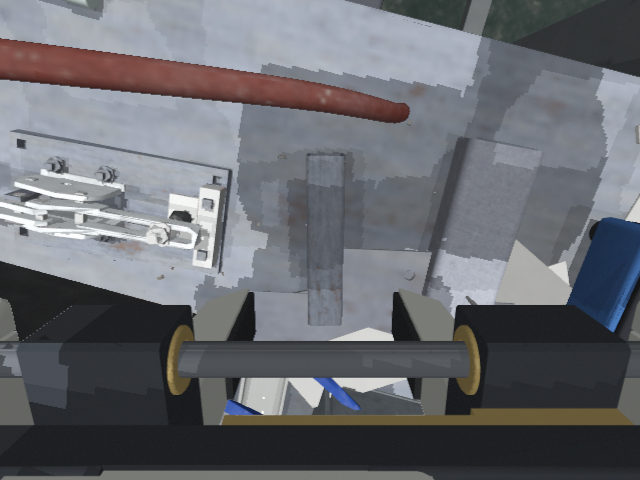

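The button is up again (side green z=0.082, as before). The wrist view shows the tube at (325,238), squarely between the open fingers. The clamp is at (110,205) and the channel at (485,215), both clear of the fingers. I'll descend to about 5 mm tip height, then close.

>>> {"method": "step_arm", "body": {"grip_force": 25, "plan": [[-0.3, 0.0005, 0.0014, 0.04, 0], [-0.3, 0.0005, 0.0014, 0.08, 0], [-0.3, 0.0005, 0.0014, 0.105, 0], [-0.3, 0.0005, 0.0014, 0.113, 0], [-0.3, 0.0005, 0.0014, 0.119, 0], [-0.3, 0.0005, 0.0014, 0.12, 0], [-0.3, 0.0005, 0.0014, 0.12, 0]]}}

```text
time: 11.1
tool_pos: [0.4848, 0.1313, -0.0216]
tool_rot: [-3.141, 0.001, -2.916]
contact_force: [0.2, 0.1, -0.8]
opening: 0.0597
grip_force: 0.0
```

>>> {"method": "step_arm", "body": {"plan": [[0.1, 0, 0, 0, 0], [0.4, 0, 0, 0, 0], [1, 0, 0, 0, 0], [1, 0, 0, 0, 0], [1, 0, 0, 0, 0], [1, 0, 0, 0, 0]]}}

```text
time: 11.85
tool_pos: [0.4842, 0.1313, -0.0223]
tool_rot: [-3.141, 0.0, -2.916]
contact_force: [-0.5, 0.1, 0.6]
opening: 0.0248
grip_force: 25.0
```

The tube is gripped at 24.8 mm. Next I'll lift it, carry it over and look.

>>> {"method": "step_arm", "body": {"plan": [[1, 0, 0, -0.03, 0], [1, 0, 0, -0.08, 0], [1, 0, 0, -0.13, 0], [1, 0, 0, -0.15, 0], [1, -0.005, 0.03, -0.15, 0.02], [1, -0.015, 0.075, -0.15, 0.06], [1, -0.025, 0.12, -0.15, 0.1], [1, -0.034, 0.165, -0.15, 0.14], [1, -0.04, 0.205, -0.15, 0.18], [1, -0.044, 0.2275, -0.15, 0.195], [1, -0.044, 0.2275, -0.13, 0.195], [1, -0.044, 0.2275, -0.12, 0.195], [1, -0.044, 0.2275, -0.12, 0.195], [1, -0.044, 0.2275, -0.12, 0.195]]}}

```text
time: 13.6
tool_pos: [0.4767, 0.3627, 0.0982]
tool_rot: [3.141, 0.001, -3.112]
contact_force: [0.2, 0.7, -0.9]
opening: 0.0248
grip_force: 25.0
```

```bash
cat > m.py <<'E'
from cell import *
from h import *
import sys
s=observe();w=read_camera("wrist");print({k:np.round(s[k],4).tolist() for k in("time","tool_pos","tool_rot","contact_force","opening","grip_force")})
W=cloud(w,s);R=Ro.from_euler("xyz",s["tool_rot"]).as_matrix();T=(W-s["tool_pos"])@R
m=(abs(T[...,1])<.016)&(abs(T[...,2]+.0345+.0125)<.02)&(T[...,0]>.012)&(T[...,0]<.08)
v,u=np.mgrid[:480,:640];m&=(v<300)
P=W[m];top=P[:,2]>np.percentile(P[:,2],97)-.004
print("tube pts",m.sum(),"x min",P[:,0].min(),"z top",np.percentile(P[:,2],[50,90,97]))
Q=P[top];f=np.polyfit(Q[:,0],Q[:,2],1);print("slope z/x",f[0]);print("rect",cv2.minAreaRect(Q[:,:2].astype(np.float32)*1000),Q[:,1].min(),Q[:,1].max())
g=w["img"].astype(int).min(-1);o=(g>140)&(abs(W[...,2]-.062)<.006)&(abs(W[...,0]-.476)<.06)&(abs(W[...,1]-.363)<.03)
O=W[o];print("outline vis",len(O),O[:,:2].min(0),O[:,:2].max(0))
cv2.imwrite(sys.argv[1],w["img"][:,:,::-1])
E
python3 m.py pics/w5.png
```

```text
{'time': 13.6, 'tool_pos': [0.4767, 0.3627, 0.0982], 'tool_rot': [3.1413, 0.0007, -3.112], 'contact_force': [0.1552, 0.7053, -0.9424], 'opening': 0.0248, 'grip_force': 24.9964}
tube pts 8110 x min 0.41629539601747384 z top [0.14601123 0.14683695 0.14719408]
slope z/x 0.001083861252223342
rect ((439.143798828125, 361.5069885253906), (45.107120513916016, 24.8936767578125), 1.6514356136322021) 0.34862367462473765 0.37452297727933176Traceback (most recent call last):
  File "m.py", line 12, in <module>
    O=W[o];print("outline vis",len(O),O[:,:2].min(0),O[:,:2].max(0))
                                      ~~~~~~~~~~~^^^
    return umr_minimum(a, axis, None, out, keepdims, initial, where)
ValueError: zero-size array to reduction operation minimum which has no identity
```

The tube is level, centred and aligned within 1 mm. Its underside is at about 0.121 m, so I'll lower it 48 mm.

>>> {"method": "step_arm", "body": {"plan": [[1, 0, 0, 0.02, 0], [1, 0, 0, 0.035, 0], [1, 0, 0, 0.044, 0], [1, 0, 0, 0.048, 0], [1, 0, 0, 0.048, 0], [1, 0, 0, 0.048, 0], [1, 0, 0, 0.048, 0]]}}

```text
time: 14.52
tool_pos: [0.4765, 0.363, 0.0501]
tool_rot: [3.141, 0.001, -3.111]
contact_force: [0.4, -0.0, -1.3]
opening: 0.0247
grip_force: 25.0
```

```bash
sed -i '/^O=W/d' m.py; python3 m.py pics/w5.png
python3 - <<'E'
from cell import *
from h import *
c=read_camera("side");cv2.imwrite("pics/s3.png",cv2.resize(c["img"][180:340,230:420,::-1],None,fx=3.5,fy=3.5,interpolation=2))
E
```

```text
{'time': 14.525, 'tool_pos': [0.4765, 0.363, 0.0501], 'tool_rot': [3.1413, 0.0007, -3.1114], 'contact_force': [0.3527, -0.0159, -1.2955], 'opening': 0.0247, 'grip_force': 24.9964}
tube pts 8109 x min 0.41604789456267377 z top [0.09790592 0.09873191 0.09914456]
slope z/x 0.00113779392811128
rect ((438.8146667480469, 361.8014831542969), (44.891475677490234, 24.929224014282227), 1.6652380228042603) 0.3488945649945852 0.37480015819616613
```

View pics/s3.png

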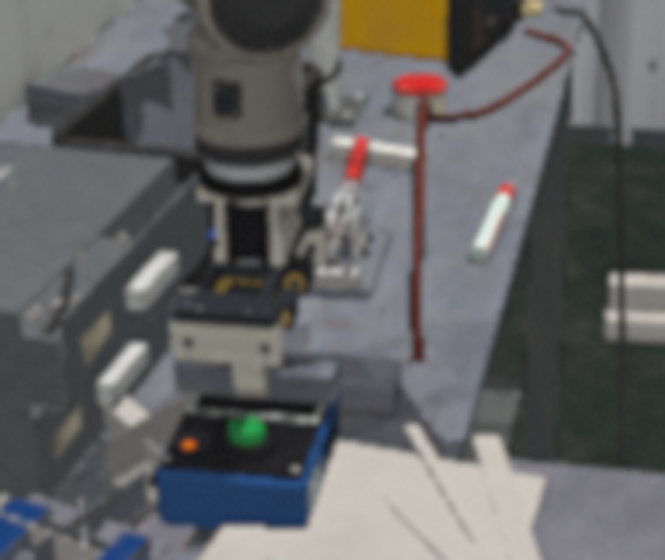

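View pics/w5.png

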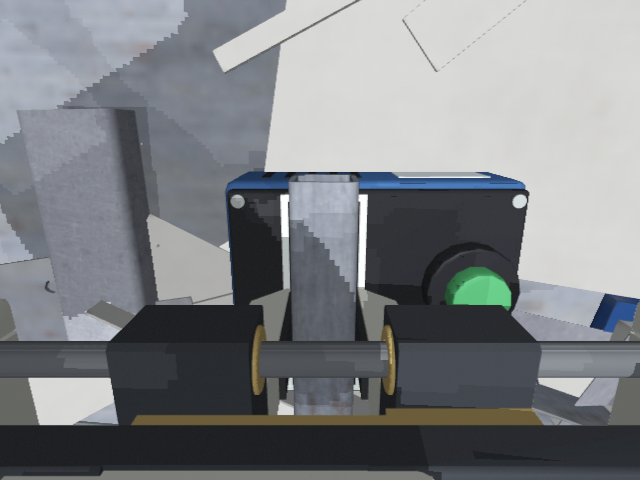

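The side view shows the tube hovering over the pad, with the button up and the clamp, tin and other loose things in place. The wrist view shows the tube at (325,240), centred between the outline's long sides at columns 284 and 362. The gap is about 10 mm.

```bash
python3 -c "
from cell import *
print(hand_in())"
```

```text
the job is handed in; nothing more can be done
None
```

I pressed the green button fully down and let it come up, then carried the dark tube over. It is now held level, centred and lined up about 1 cm above the outline, and the job is handed in (about 14.6 s of the 64 s used).

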